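# Rack the firmness-tester plungers chuck end first and start the tempering countdown

## Robot

A 6-joint arm with a two-finger parallel gripper is mounted at the origin on a cart in front of the work surface, level with it; the furniture and walls round the work are solid. World frame = base frame: x ahead of the robot, y to its left, z up, the work surface at z = 0. Lengths are in mm, angles in rad, forces in N, time in s.
With the tool pointing down it reaches from about 275 to 750 mm from the base axis. Payload 10.2 kg.
Tool frame: the origin (TCP) lies on the front face of the gripper's body, between the roots of the fingers; the fingertips stand 73 mm ahead of it and the grasp point (between the pads) lies 54 mm ahead of it; z points along the fingers, y is the line along which they close (so a half turn about z gives the same grasp; the last joint's range is limited). The gripper opens to 85 mm and grips with 20 to 120 N. Pads are 22 mm wide; open, the fingers measure 114 mm over their backs; the gripper's body (76 mm by 85 mm) begins 54 mm behind the grasp point. The pads swing forward as they close: fully open they stand 13 mm farther back than shut.
Start: joints at [0.907, 0.313, 1.498, -0, 1.331, -0.223], TCP at [224.011, 474.816, 303.894] pointing down, gripper open.
Joint ranges: [-2.94, 2.94], [-0.97, 2.17], [0.19, 2.56], [-1.23, 4.37], [0.02, 3.11], [-2.88, 2.88]. Speed limits (rad/s): [2.39, 2.39, 3.01, 3.14, 3.14, 3.14].

## Interface

Orientations are given as a unit quaternion [w, x, y, z].
In Python, from rig import * gives the robot as it stands.
- The arm moves only by the tool step_arm, never from a script. Its argument "plan" is a list of rows, each an object with "offset": the shift along the tool's x, y, z in cm, a list of three; "rot": the turn, a rotation vector about the tool's x, y, z in degrees, a list of three; "gripper": the finger opening in cm, from 0 to 8.54. In form: [{"offset": [x, y, z], "rot": [wx, wy, wz], "gripper": gripper}, ...]. A call has 1 to 12 rows; each row is the pose to reach, as a shift and turn from the pose commanded when the call began, along the tool's axes at that moment; what a row does not reach only later rows make up. A row lasts 1/10 s, in which the tool goes at most 50 mm and 8.59 degrees, less where a joint would pass 70% of its speed; a pose out of reach is approached as far as the arm can. A call with a gripper value outside its range is refused whole. The fingers move at their own pace and stop on an object; "squeeze" is the grip in N (left out, the last holds). Time passes only in rows, so rows that repeat a pose let the fingers close. It gives the time, the measured TCP pose, the force, the opening and the grip force at its end, in the units of the state.
- sense(): the state, without advancing time (a new reading comes with each control period).
- capture(name): name is "scene" or "side" or "wrist"; returns a dict with "color" (420x560x3 uint8, red, green, blue), "depth" (420x560 float32, mm along the optical axis (not along the pixel's ray), 0 where there is no reading), "vertical_fov" (degrees; the focal length in pixels is half the picture's height over the tangent of half this angle, whatever the lens; pixels are square), "cx", "cy" (the principal point, pixels), "rvec" (rotation vector, rad) and "tvec" (3), from world to camera coordinates, as OpenCV has them; the wrist camera has in their place "mount" (4x4, takes a point from camera to tool coordinates, whose origin is the TCP and whose axes are the flange's). Camera axes: x right, y down, z forward; pixel columns grow to the right and rows downward; lengths in mm; the calibration is good to about 2 mm. The wrist camera is an equidistant fisheye: a pixel r from the principal point sees the ray r / f radians off the axis. A picture is of the moment at which its call begins: read the wrist's pose just before it.
- finish_job(): hands the job in; it is judged then, once.
The state is a dict: "time_s": time; "joints": joint angles; "dq": joint speeds; "tau": joint torques, N m; "eef_pos": TCP position; "ee_rot": TCP orientation; "force": force on the tool from outside, world axes, zero at the start; "wrist_torque": the same for the moment, N m; "grip_width": opening from 0.0 (shut) to 1.0 (fully open); "grip_force": force on a finger pad.
Only numpy, scipy, OpenCV 4.12 (cv2) and the standard library are available. Lean on these libraries where they do the work, as an engineer would, in place of code of your own. Each camera call takes 0.05 s, during which the arm holds its last target. There are 200 camera calls.

## Task

The washed firmness-tester plungers lying on the drying mat look alike, but each has one square end (the measuring face) and one chamfered end (the chuck end): only the chamfered end goes into the bore of the steel gauge block, so you can feel which is which. Lay every plunger in a notch of its own in the rack, all alike with the chamfered end towards the blue stop bar. When the set is complete, start the tempering countdown on the bench timer: press the red key, then the yellow, then the green, one at a time, and leave the other things on the bench where they are.

Things in the scene. Friction and masses are not known exactly. Their poses are not given: they have to be found in the camera images.
- plunger_1_mid (a point): Plunger: round rod 20 mm thick, 120 mm long, 0.07 to 0.11 kg, aluminium, five grip rings at the middle, both tips black; lies on the mat at the start. Point: its centre; x runs along the rod, ends at x = -60 and +60 mm. One end is square (full 20 mm), the other chamfered, 20 to 9 mm over the last 10 mm; which end is at +x differs from plunger to plunger and the pose does not tell. Rolls poorly.
- plunger_2_mid (a point): Plunger: round rod 20 mm thick, 120 mm long, 0.07 to 0.11 kg, aluminium, five grip rings at the middle, both tips black; lies on the mat at the start. Point: its centre; x runs along the rod, ends at x = -60 and +60 mm. One end is square (full 20 mm), the other chamfered, 20 to 9 mm over the last 10 mm; which end is at +x differs from plunger to plunger and the pose does not tell. Rolls poorly.
- plunger_3_mid (a point): Plunger: round rod 20 mm thick, 120 mm long, 0.07 to 0.11 kg, aluminium, five grip rings at the middle, both tips black; lies on the mat at the start. Point: its centre; x runs along the rod, ends at x = -60 and +60 mm. One end is square (full 20 mm), the other chamfered, 20 to 9 mm over the last 10 mm; which end is at +x differs from plunger to plunger and the pose does not tell. Rolls poorly.
- plunger_4_mid (a point): Plunger: round rod 20 mm thick, 120 mm long, 0.07 to 0.11 kg, aluminium, five grip rings at the middle, both tips black; lies on the mat at the start. Point: its centre; x runs along the rod, ends at x = -60 and +60 mm. One end is square (full 20 mm), the other chamfered, 20 to 9 mm over the last 10 mm; which end is at +x differs from plunger to plunger and the pose does not tell. Rolls poorly.
- plunger_5_mid (a point): Plunger: round rod 20 mm thick, 120 mm long, 0.07 to 0.11 kg, aluminium, five grip rings at the middle, both tips black; lies on the mat at the start. Point: its centre; x runs along the rod, ends at x = -60 and +60 mm. One end is square (full 20 mm), the other chamfered, 20 to 9 mm over the last 10 mm; which end is at +x differs from plunger to plunger and the pose does not tell. Rolls poorly.
- mat: Grey rubber drying mat, 170 x 290 x 3 mm, fixed; origin at the centre of its underside, y along its length
- gauge_mouth (a point): Centre of the mouth of the gauge block's bore: 17 mm wide, level, right through, 45 mm above the worktop; x points into the bore, z up. Pushed in along x, a plunger's chamfered end enters 6 to 7 mm before it seats; a square end stops at the face (0 mm)
- gauge: Chuck gauge, fixed: upright steel block 56 mm wide, 36 mm deep along the bore, top 66 mm above the worktop, on a grey foot 80 x 90 x 10 mm that reaches 12 mm out in front of the mouth's face. Origin under the block's centre, 18 mm behind the mouth; x along the bore
- rack: Plunger rack, fixed: base 158 x 196 x 8 mm, origin at the centre of its underside, z up. Two white combs, 12 mm thick at x = -40 and +40 mm, each with four 90-degree V notches at y = -69, -23, +23 and +69 mm, ridges up to 46 mm. A plunger in a notch lies level along the rack's x with its axis 38 mm above the worktop. One plunger to a notch
- rack_stop (a point): Middle of the inner face of the blue stop bar (46 mm high, 186 mm wide) across the rack's +x end, 73 mm from the rack's centre, 38 mm above the worktop
- key_red (a joint): Left one of three sprung round keys, 21 mm across and 38 mm apart in a row, on the white bench timer (92 x 136 x 34 mm, fixed). Value: how far it is pressed, 0 to 4 mm; takes 0.5 to 4 N and springs back; counts as pressed beyond 2.2 mm
- key_yellow (a joint): Middle key, as the red one
- key_green (a joint): Right key, as the red one
- key_red_top (a point): Centre of the top face of the red key, unpressed 43 mm above the worktop, 8 mm above the timer's panel; moves with the key
- key_yellow_top (a point): Centre of the top face of the yellow key, unpressed 43 mm above the worktop, 8 mm above the timer's panel; moves with the key
- key_green_top (a point): Centre of the top face of the green key, unpressed 43 mm above the worktop, 8 mm above the timer's panel; moves with the key
- marker: Bystander, loose: marker pen, 18 x 133 x 19 mm; origin at the centre of its underside
- tape_roll: Bystander, loose: roll of paper tape, 72 mm across, 19 mm high; origin at the centre of its underside
- beaker: Bystander, loose: small glass beaker, 53 mm across, 71 mm high; origin at the centre of its underside
- stopper_1: Bystander, loose: red-brown rubber stopper, 23 mm across, 28 mm high; origin at the centre of its underside

How it is judged:
By the outcome, as a careful person would: the job done as asked, in the order asked, and still so for the second after the job is handed in, with the robot touching nothing.
Of plunger_1, plunger_2, plunger_3, plunger_4, plunger_5 only 3 to 4 are there at a start; the rules pass over those that are not, and their reading is None.
At some moment in a run one of plunger_1, plunger_2, plunger_3, plunger_4, plunger_5 may be knocked a few centimetres aside while the robot is not near it.
Once in a run the grip may slacken for a moment while it holds something.
It also fails if it takes over 210 s, if anything falls off the work surface, if the arm or the gripper's body presses on something with over 40 N, if the wrist force passes 120 N, or if a joint passes its speed limit or range.

## Working session

There is one attempt and no reset: what is moved stays moved. The work goes in short steps, Python scripts to look and compute and a tool call to move; the robot and the scene stay as the last step left them, time stands still between calls to the robot, and variables do not carry over. Pictures are saved under pics/ and viewed, at most 14 in all, crops included, and the job is handed in when it is done.

Besides the shell and the picture viewer there is one more tool, called after ">>>" by a JSON object that holds its "op" and its "data". step_arm: Moves the arm, as the interface text tells. Its arguments: {"type":"object","properties":{"plan":{"type":"array"},"squeeze":{"type":"number"}},"required":["plan"]}

```bash
mkdir -p pics; ls; cat > h.py <<'E'
from rig import *
import numpy as np, cv2
from scipy.spatial.transform import Rotation as R
def K(c):
    f=210/np.tan(np.radians(c["vertical_fov"])/2); return f
def world(c,u,v,z=None):
    """fixed camera: pixel -> world by depth, or on plane z"""
    f=K(c); Rm=R.from_rotvec(np.ravel(c["rvec"])).as_matrix(); t=np.ravel(c["tvec"])
    ray=np.array([(u-c["cx"])/f,(v-c["cy"])/f,1.0]); o=-Rm.T@t; d=Rm.T@ray
    if z is None: return o+d*c["depth"][int(round(v)),int(round(u))]
    return o+d*(z-o[2])/d[2]
def cloud(c):
    f=K(c); Rm=R.from_rotvec(np.ravel(c["rvec"])).as_matrix(); t=np.ravel(c["tvec"])
    v,u=np.mgrid[0:420,0:560]; d=c["depth"]
    P=np.stack([(u-c["cx"])/f*d,(v-c["cy"])/f*d,d],-1)
    return (P-t)@Rm
def save(n,img): cv2.imwrite(f"pics/{n}.png",img[...,::-1])
E
python3 - <<'E'
from h import *
s=sense();print(s)
for n in("scene","side"):
    c=capture(n); save(n,c["color"]); np.savez(n,**c)
    Rm=R.from_rotvec(np.ravel(c["rvec"])).as_matrix(); print(n,c["vertical_fov"],-Rm.T@np.ravel(c["tvec"]),Rm[2])
E
```

```text
pics
{'time_s': 0.0, 'joints': array([ 9.06602774e-01,  3.13472421e-01,  1.49842377e+00, -4.83676700e-06,
        1.33100692e+00, -2.23397699e-01]), 'dq': array([ 0.00019109, -0.00110232,  0.00076544,  0.00010149,  0.00026828,
       -0.00041655]), 'tau': array([ 4.72365373e-04, -4.12267435e+01, -2.59746462e+01, -1.54881145e-04,
        4.06781139e-03, -2.21486846e-05]), 'eef_pos': array([223.90546624, 474.68190868, 303.32855381]), 'ee_rot': array([-2.79216042e-04,  2.18617332e-01,  9.75810449e-01, -5.92767245e-04]), 'force': array([-1.00626584,  1.32200622,  0.30976618]), 'wrist_torque': array([-0.02308952, -0.04224866, -0.03385479]), 'grip_force': 0.0, 'grip_width': 0.9994485579478167}
scene 46.34358579541296 [-239.17749693 -691.13909684  918.91775202] [ 0.59907416  0.50529634 -0.62111654]
side 57.66804122643042 [117.70430781 822.9148891  741.42011634] [ 0.36401602 -0.71644912 -0.59514116]
```

View pics/scene.png

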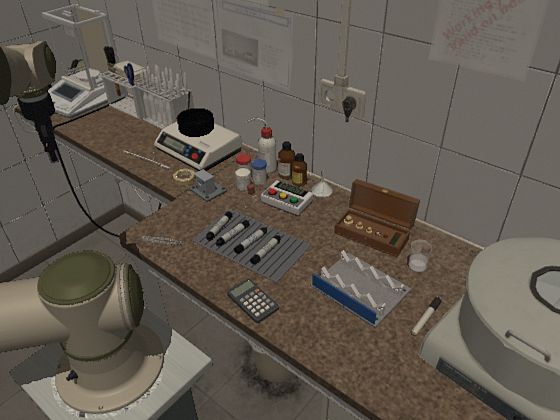

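View pics/side.png

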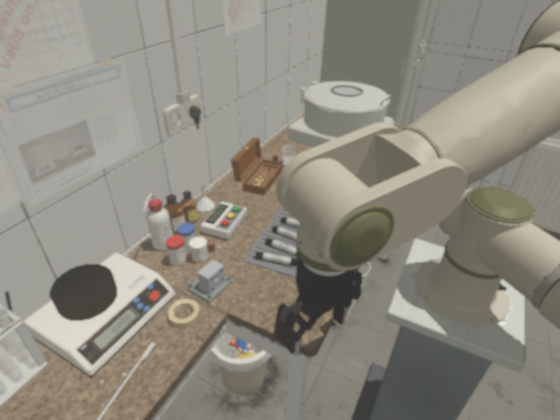

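Four plungers lie on the mat near (212,226), (232,234), (250,240) and (265,248). The gauge is at (206,185), the timer at (288,197), and the rack at (360,285) with its blue stop towards the robot.

```bash
python3 - <<'E'
from h import *
c=dict(np.load("scene.npz")); P=cloud(c).reshape(-1,3); C=c["color"].reshape(-1,3)
# ortho: rows = x far->near (750..250), cols = y left 400 -> right -400
img=np.zeros((600,800,3),np.uint8); zb=np.full((600,800),-99.)
for p,col in zip(P,C):
    r=int(800-p[0]); k=int(400-p[1])
    if 0<=r<598 and 0<=k<798 and p[2]<150:
        for a in(0,1,2):
            for b in(0,1,2):
                if p[2]>zb[r+a,k+b]: zb[r+a,k+b]=p[2]; img[r+a,k+b]=col
for x in range(200,800,100): cv2.line(img,(0,800-x),(800,800-x),(90,90,0),1)
for y in range(-400,400,100): cv2.line(img,(400-y,0),(400-y,600),(90,90,0),1)
save("ortho",img); 
h=cv2.cvtColor(c["color"],cv2.COLOR_RGB2HSV); PP=cloud(c)
def st(name,m):
    q=PP[m]; print(name,len(q),np.median(q,0).round(1),q.min(0).round(),q.max(0).round())
z=PP[...,2]
v,u=np.mgrid[0:420,0:560]
m=(h[...,0]>100)&(h[...,0]<125)&(h[...,1]>140)&(u>300)&(u<400)&(v>250)
st("blue",m); 
q=PP[m&(z>42)]; print(cv2.fitLine(q[:,:2].astype(np.float32),cv2.DIST_HUBER,0,.01,.01).ravel(), q.mean(0))
for n,lo,hi in(("red",0,8),("yel",20,35),("grn",45,85)):
    st(n,(h[...,0]>=lo)&(h[...,0]<=hi)&(h[...,1]>150)&(h[...,2]>90)&(u>262)&(u<315)&(v>178)&(v<212))
st("gauge top",(z>60)&(z<72)&(u>185)&(u<225)&(v>165)&(v<205))
E
```

```text
blue 738 [ 450.9 -304.1   31.1] [-239. -691.    7.] [ 459. -206.  919.]
[ 6.6032685e-02  9.9781746e-01  4.5114014e+02 -2.9900256e+02] [ 430.28030031 -311.83892533   72.07289221]
red 28 [660.3  96.3  44.5] [651.  89.  39.] [674. 108.  48.]
yel 36 [668.9  62.   42.7] [-239. -691.   12.] [778. 104. 919.]
grn 19 [670.4  22.8  44.9] [662.  14.  41.] [679.  32.  49.]
gauge top 161 [566.4 292.2  67.3] [544. 265.  61.] [591. 328.  72.]
```

View pics/ortho.png

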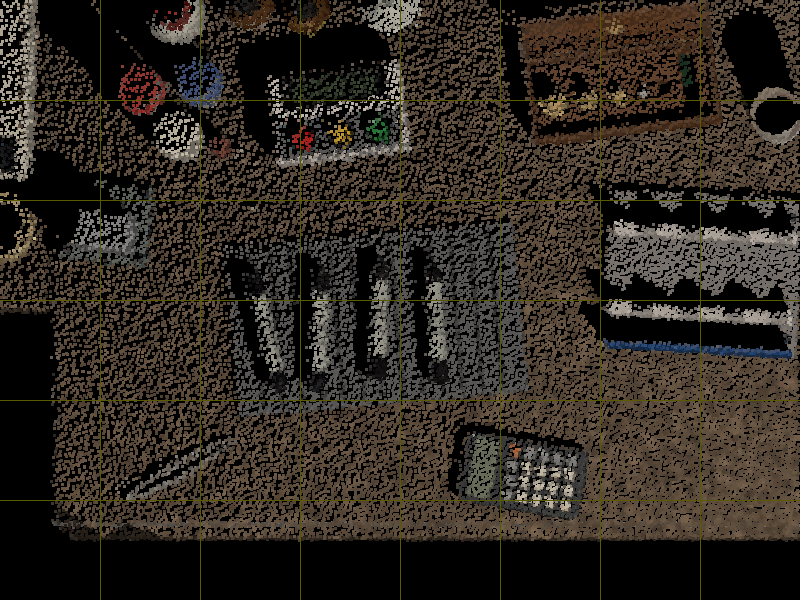

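The orthophoto shows all four rods lying roughly along world x, at about (465,130), (468,80), (473,22) and (468,-37). The gauge is at (566,292). I'll move over the area for a close wrist view.

>>> {"op": "step_arm", "data": {"plan": [{"offset":[-27.7,-11.8,0],"rot":[0,0,-25],"gripper":8.5},{"offset":[-27.7,-11.8,0],"rot":[0,0,-25],"gripper":8.5},{"offset":[-27.7,-11.8,0],"rot":[0,0,-25],"gripper":8.5},{"offset":[-27.7,-11.8,0],"rot":[0,0,-25],"gripper":8.5},{"offset":[-27.7,-11.8,0],"rot":[0,0,-25],"gripper":8.5},{"offset":[-27.7,-11.8,0],"rot":[0,0,-25],"gripper":8.5},{"offset":[-27.7,-11.8,0],"rot":[0,0,-25],"gripper":8.5},{"offset":[-27.7,-11.8,0],"rot":[0,0,-25],"gripper":8.5},{"offset":[-27.7,-11.8,0],"rot":[0,0,-25],"gripper":8.5},{"offset":[-27.7,-11.8,0],"rot":[0,0,-25],"gripper":8.5}]}}

```text
time_s: 1.1
eef_pos: [423.4, 250.8, 303.8]
ee_rot: [-0.0, 0.002, 1.0, 0.0]
force: [0.3, -0.6, 0.4]
grip_width: 0.994
grip_force: 0.0
```

```bash
cat >> h.py <<'E'
def wcap():
    s=sense(); c=capture("wrist"); T=np.eye(4); q=s["ee_rot"]
    T[:3,:3]=R.from_quat([q[1],q[2],q[3],q[0]]).as_matrix(); T[:3,3]=s["eef_pos"]
    c["T"]=T@np.array(c["mount"]); return c
def wcloud(c):
    f=K(c); v,u=np.mgrid[0:420,0:560]; du=u-c["cx"];dv=v-c["cy"]; r=np.hypot(du,dv)+1e-9; th=r/f
    k=np.tan(np.clip(th,0,1.45))/r; d=c["depth"]
    P=np.stack([du*k*d,dv*k*d,d],-1); return P@c["T"][:3,:3].T+c["T"][:3,3]
def wproj(c,p):
    q=np.linalg.inv(c["T"])@np.append(p,1); r=np.hypot(q[0],q[1]); th=np.arctan2(r,q[2]); f=K(c)
    return c["cx"]+f*th*q[0]/r, c["cy"]+f*th*q[1]/r
def ortho(c,z,x0,x1,y0,y1,s):
    """rectified top view of plane z; row = x falling, col = y falling; s px/mm"""
    X=np.arange(x1,x0,-1/s);Y=np.arange(y1,y0,-1/s); gx,gy=np.meshgrid(X,Y,indexing="ij")
    Q=np.stack([gx,gy,np.full(gx.shape,z),np.ones(gx.shape)],-1)@np.linalg.inv(c["T"]).T
    r=np.hypot(Q[...,0],Q[...,1])+1e-9; th=np.arctan2(r,Q[...,2]); f=K(c)
    return cv2.remap(c["color"],(c["cx"]+f*th*Q[...,0]/r).astype(np.float32),(c["cy"]+f*th*Q[...,1]/r).astype(np.float32),cv2.INTER_LINEAR)
def pose():
    s=sense(); q=s["ee_rot"]; M=R.from_quat([q[1],q[2],q[3],q[0]]).as_matrix()
    print("t%.1f"%s["time_s"],"pos",s["eef_pos"].round(1),"yaw %.2f"%np.degrees(np.arctan2(M[1,0],M[0,0])),"tilt",M[:2,2].round(4),"F",s["force"].round(1),"w%.3f g%.1f"%(s["grip_width"],s["grip_force"]),"q6 %.2f"%s["joints"][5]); return s,M
E
python3 - <<'E'
from h import *
pose(); c=wcap(); np.savez("w1",**c); save("w1",c["color"]); print(c["vertical_fov"],np.array(c["mount"]).round(3))
E
```

```text
t1.1 pos [423.4 250.8 303.8] yaw 179.82 tilt [-0.0005  0.0001] F [ 0.3 -0.6  0.4] w0.994 g0.0 q6 -1.27
65.70646984690485 [[ 1.0000e-03 -9.5100e-01 -3.0900e-01  7.8335e+01]
 [ 1.0000e+00  1.0000e-03  0.0000e+00 -3.0600e-01]
 [ 0.0000e+00 -3.0900e-01  9.5100e-01 -6.8810e+01]
 [ 0.0000e+00  0.0000e+00  0.0000e+00  1.0000e+00]]
```

View pics/w1.png

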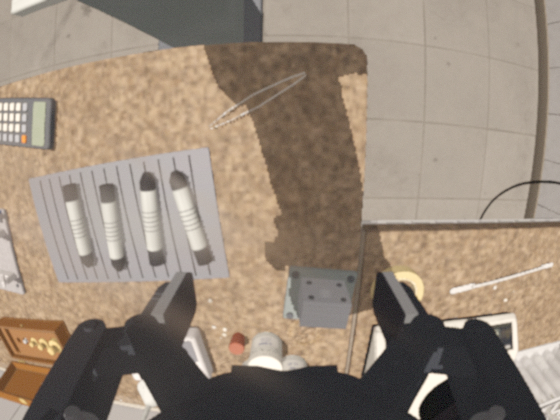

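The wrist view shows the four rods at (78,222), (112,225), (150,220) and (188,215). The gauge is at (322,297), with its foot protruding left, so the mouth seems to face -y. I'll rectify this view.

```bash
python3 - <<'E'
from h import *
c=dict(np.load("w1.npz"))
a=ortho(c,66,500,640,200,390,2); b=ortho(c,15,370,560,-90,190,2)
im=np.zeros((760,570,3),np.uint8); im[:a.shape[0],:a.shape[1]]=a; im[285:285+b.shape[0],:b.shape[1]]=b
im=cv2.resize(im[:670],None,fx=.88,fy=.88) if False else im[:600]
im=np.zeros((600,800,3),np.uint8)
a=ortho(c,66,510,620,210,360,2.5);b=ortho(c,13,380,560,-90,200,1.7)
im[:a.shape[0],:a.shape[1]]=a; im[285:285+b.shape[0],:b.shape[1]]=b
a2=ortho(c,10,510,620,210,360,2.5); im[:a2.shape[0],400:400+a2.shape[1]]=a2
save("o1",im); print(a.shape,b.shape)
# gauge cloud
P=wcloud(c); q=P.reshape(-1,3); C=c["color"].reshape(-1,3)
m=(abs(q[:,0]-570)<70)&(abs(q[:,1]-290)<70)
t=q[m&(q[:,2]>61)&(q[:,2]<71)]; print("top",len(t),t.mean(0),cv2.minAreaRect(t[:,:2].astype(np.float32)))
f=q[m&(q[:,2]>7)&(q[:,2]<13)]; print("foot",len(f),cv2.minAreaRect(f[:,:2].astype(np.float32)))
E
```

```text
(275, 375, 3) (306, 493, 3)
top 1279 [566.59043634 297.27855439  64.70125332] ((567.5745849609375, 298.0038757324219), (56.61074447631836, 39.463050842285156), 83.98896026611328)
foot 1264 ((577.9081420898438, 296.57757568359375), (88.64815521240234, 80.3447494506836), 84.2490234375)
```

View pics/o1.png

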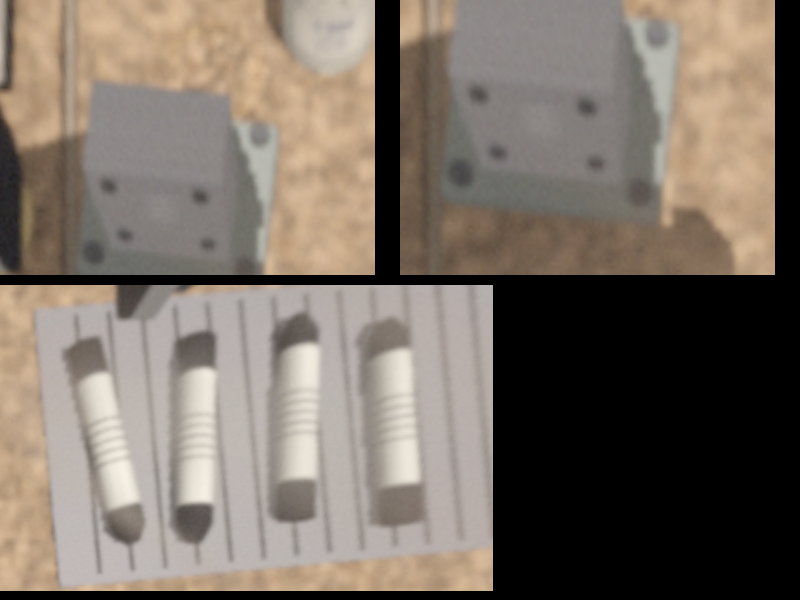

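Findings:
- **Rods:** the chamfers look visible. Rods A and B (left) have rounded near ends, and C and D (right) have rounded far ends. I'll confirm by feel.
- **Gauge:** the foot sits 10 mm beyond the block towards +x. So the mouth faces the robot at about (549.6,300,45), with the bore along +x at a yaw of about -6°.

Next come an automatic rod finder and a move helper.

```bash
cat >> h.py <<'E'
def rods(c):
    q=wcloud(c).reshape(-1,3); d=c["depth"].ravel()
    q=q[(d>0)&(q[:,2]>11)&(q[:,2]<30)&(q[:,0]>370)&(q[:,0]<580)&(q[:,1]>-130)&(q[:,1]<190)]
    g=np.zeros((210,320),np.uint8); g[(q[:,0]-370).astype(int),(q[:,1]+130).astype(int)]=255
    g=cv2.morphologyEx(g,cv2.MORPH_CLOSE,np.ones((5,5)))
    n,l,s,ce=cv2.connectedComponentsWithStats(g); out=[]
    for i in range(1,n):
        if s[i,4]>500:
            v,u=np.nonzero(l==i); r=cv2.minAreaRect(np.stack([v+370,u-130],1).astype(np.float32))
            (cx,cy),(w,h),a=r; a=a if w>h else a+90; a=(a+90)%180-90
            out.append((cx,cy,a,max(w,h),min(w,h)))
    return sorted(out,key=lambda r:-r[1])
def go(x,y,z,yaw):
    """print offset (cm) and turn (deg) in tool axes to reach the tool-down pose with tool x at world yaw"""
    s,M=pose(); d=M.T@(np.array([x,y,z])-s["eef_pos"])
    T=np.array([[np.cos(np.radians(yaw)),np.sin(np.radians(yaw)),0],[np.sin(np.radians(yaw)),-np.cos(np.radians(yaw)),0],[0,0,-1]])
    print("  offset",(d/10).round(2),"rot",np.degrees(R.from_matrix(M.T@T).as_rotvec()).round(1))
E
python3 - <<'E'
from h import *
c=dict(np.load("w1.npz"))
for r in rods(c): print(np.round(r,1))
go(480,-31,150,182.8); go(480,-31,78,182.8)
E
```

```text
[466.  136.5  13.7 121.5  20.4]
[468.5  85.    0.  121.   20. ]
[482.   25.1  -1.1 120.1  20.8]
[479.1 -31.2   4.3 119.9  19.9]
t1.1 pos [423.4 250.9 303.9] yaw 179.84 tilt [-0.0002  0.0001] F [-0.8  0.  -0.1] w0.996 g0.0 q6 -1.27
  offset [ -5.74 -28.17  15.38] rot [ 0. -0. -3.]
t1.1 pos [423.4 250.9 303.9] yaw 179.84 tilt [-0.0002  0.0001] F [-0.8  0.  -0.1] w0.996 g0.0 q6 -1.27
  offset [ -5.74 -28.17  22.58] rot [ 0. -0. -3.]
```

>>> {"op": "step_arm", "data": {"plan": [{"offset":[-5.7,-28.2,10],"rot":[0,0,-3],"gripper":4.5},{"offset":[-5.7,-28.2,10],"rot":[0,0,-3],"gripper":4.5},{"offset":[-5.7,-28.2,10],"rot":[0,0,-3],"gripper":4.5},{"offset":[-5.7,-28.2,10],"rot":[0,0,-3],"gripper":4.5},{"offset":[-5.7,-28.2,10],"rot":[0,0,-3],"gripper":4.5},{"offset":[-5.7,-28.2,10],"rot":[0,0,-3],"gripper":4.5},{"offset":[-5.7,-28.2,10],"rot":[0,0,-3],"gripper":4.5},{"offset":[-5.7,-28.2,10],"rot":[0,0,-3],"gripper":4.5}]}}

```text
time_s: 1.95
eef_pos: [479.9, -32.4, 203.6]
ee_rot: [-0.0, -0.023, 1.0, 0.0]
force: [-0.2, 0.9, -0.3]
grip_width: 0.526
grip_force: 0.0
```

```bash
python3 - <<'E'
from h import *
c=wcap(); np.savez("w2",**c)
for r in rods(c): print(np.round(r,1))
a=ortho(c,13,390,570,-100,190,2.0)
b=ortho(c,46,420,620,-420,-180,2.0)[:, :]
im=np.zeros((600,800,3),np.uint8); b=cv2.resize(b,None,fx=.55,fy=.55); im[:a.shape[0],:a.shape[1]]=a; im[370:370+b.shape[0],:b.shape[1]]=b; save("o2",im)
go(480,-31,78,182.8)
E
```

```text
[466.2 134.7  13.6 120.6  20.4]
[468.   83.2  -1.4 120.3  20.1]
[478.4  23.6  -0.8 113.   20.2]
[479.  -32.6   4.6 120.7  20.7]
t2.0 pos [479.9 -31.4 204. ] yaw -177.22 tilt [-0.0001  0.0003] F [ 0.2  1.  -0.1] w0.528 g0.0 q6 -1.93
  offset [-0.02  0.04 12.6 ] rot [ 0. -0. -0.]
```

View pics/o2.png

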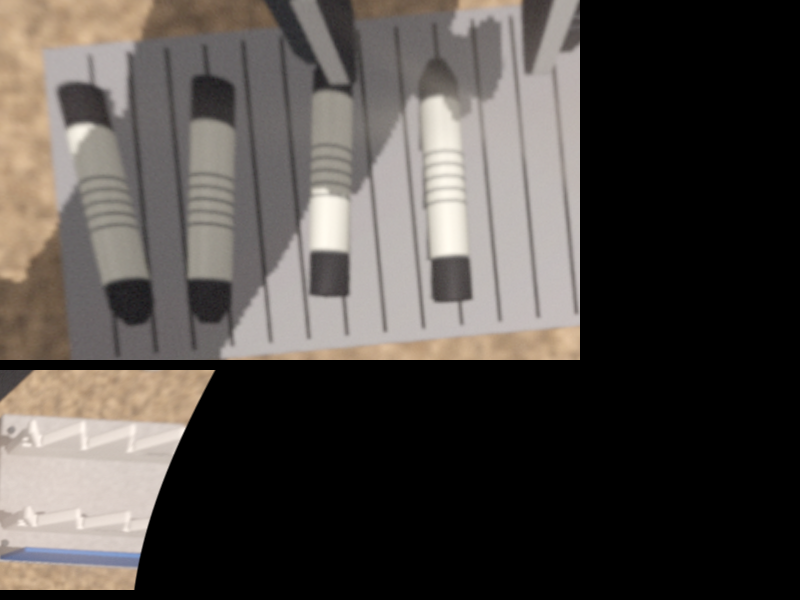

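The close-up confirms it visually. D (438,80) has its chamfer at the far end, A and B have theirs near, and C's near end is square. Grasping D now.

>>> {"op": "step_arm", "data": {"plan": [{"offset":[0,-0.1,4.5],"rot":[0,0,-1.4],"gripper":4.5},{"offset":[0,-0.1,9],"rot":[0,0,-1.4],"gripper":4.5},{"offset":[0,-0.1,12.5],"rot":[0,0,-1.4],"gripper":4.5},{"offset":[0,-0.1,12.6],"rot":[0,0,-1.4],"gripper":4.5},{"offset":[0,-0.1,12.6],"rot":[0,0,-1.4],"gripper":1.2},{"offset":[0,-0.1,12.6],"rot":[0,0,-1.4],"gripper":1.2},{"offset":[0,-0.1,12.6],"rot":[0,0,-1.4],"gripper":1.2},{"offset":[0,-0.1,12.6],"rot":[0,0,-1.4],"gripper":1.2},{"offset":[0,-0.1,12.6],"rot":[0,0,-1.4],"gripper":1.2},{"offset":[0,-0.1,12.6],"rot":[0,0,-1.4],"gripper":1.2},{"offset":[0,-0.1,12.6],"rot":[0,0,-1.4],"gripper":1.2}], "squeeze": 60}}

```text
time_s: 3.1
eef_pos: [480.7, -33.0, 79.9]
ee_rot: [0.002, -0.036, 0.999, -0.0]
force: [-1.2, 5.1, 8.4]
grip_width: 0.216
grip_force: 58.9
```

```bash
python3 - <<'E'
from h import *
go(400,200,160,174);go(449,310,160,174); go(449,310,109,174)
E
```

```text
t3.1 pos [480.7 -33.   79.9] yaw -175.84 tilt [ 0.0031 -0.0003] F [-1.2  5.1  8.4] w0.216 g58.9 q6 -1.96
  offset [ 6.34 23.82 -8.04] rot [-0.   0.2 10.2]
t3.1 pos [480.7 -33.   79.9] yaw -175.84 tilt [ 0.0031 -0.0003] F [-1.2  5.1  8.4] w0.216 g58.9 q6 -1.96
  offset [ 0.65 34.43 -8.03] rot [-0.   0.2 10.2]
t3.1 pos [480.7 -33.   79.9] yaw -175.84 tilt [ 0.0031 -0.0003] F [-1.2  5.1  8.4] w0.216 g58.9 q6 -1.96
  offset [ 0.67 34.43 -2.93] rot [-0.   0.2 10.2]
```

>>> {"op": "step_arm", "data": {"plan": [{"offset":[0,0,-4],"rot":[0,0,0],"gripper":1.2},{"offset":[0,0,-8],"rot":[0,0,0],"gripper":1.2},{"offset":[-1.1,34.2,-8],"rot":[0,0,10.2],"gripper":1.2},{"offset":[-1.1,34.2,-8],"rot":[0,0,10.2],"gripper":1.2},{"offset":[-1.1,34.2,-8],"rot":[0,0,10.2],"gripper":1.2},{"offset":[-1.1,34.2,-8],"rot":[0,0,10.2],"gripper":1.2},{"offset":[-1.1,34.2,-8],"rot":[0,0,10.2],"gripper":1.2},{"offset":[-1.1,34.2,-8],"rot":[0,0,10.2],"gripper":1.2},{"offset":[-1.1,34.2,-8],"rot":[0,0,10.2],"gripper":1.2},{"offset":[-1.1,34.2,-8],"rot":[0,0,10.2],"gripper":1.2},{"offset":[-1.1,34.2,-8],"rot":[0,0,10.2],"gripper":1.2},{"offset":[-1.1,34.2,-8],"rot":[0,0,10.2],"gripper":1.2}]}}

```text
time_s: 4.3
eef_pos: [466.3, 307.7, 158.5]
ee_rot: [0.0, 0.053, 0.999, -0.0]
force: [-0.5, 0.0, -0.1]
grip_width: 0.209
grip_force: 59.2
```

```bash
python3 - <<'E'
from h import *
c=wcap(); save("w3",c["color"]); np.savez("w3",**c)
for r in rods(c): print(np.round(r,1))
go(466.6,308.7,112,174); go(491.5,306.2,112,174)
E
```

```text
[466.1 137.1  13.7 121.   20.2]
[468.5  86.5  -1.3 121.   18.6]
[488.4  27.5  -2.5 109.4  18.5]
t4.3 pos [466.5 307.4 158.4] yaw 173.86 tilt [ 0.0003 -0.0001] F [-0.8  0.8 -0.4] w0.211 g59.2 q6 -1.09
  offset [0.01 0.13 4.64] rot [-0.   0.  -0.1]
t4.3 pos [466.5 307.4 158.4] yaw 173.86 tilt [ 0.0003 -0.0001] F [-0.8  0.8 -0.4] w0.211 g59.2 q6 -1.09
  offset [-2.5   0.14  4.64] rot [-0.   0.  -0.1]
```

View pics/w3.png

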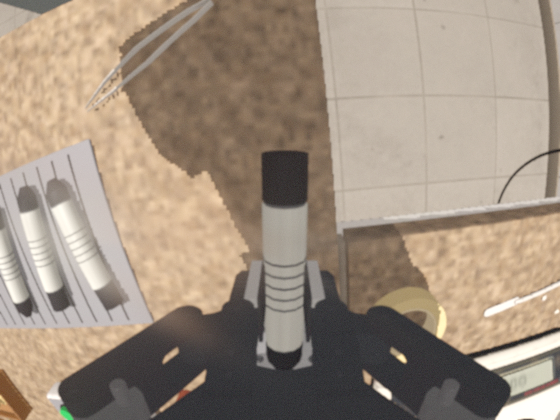

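>>> {"op": "step_arm", "data": {"plan": [{"offset":[0,0.1,4.6],"rot":[0,0,0],"gripper":1.2},{"offset":[0,0.1,4.6],"rot":[0,0,0],"gripper":1.2},{"offset":[-1.5,0.1,4.6],"rot":[0,0,0],"gripper":1.2},{"offset":[-2.0,0.1,4.6],"rot":[0,0,0],"gripper":1.2},{"offset":[-2.3,0.1,4.6],"rot":[0,0,0],"gripper":1.2},{"offset":[-2.5,0.1,4.6],"rot":[0,0,0],"gripper":1.2},{"offset":[-2.7,0.1,4.6],"rot":[0,0,0],"gripper":1.2},{"offset":[-2.9,0.1,4.6],"rot":[0,0,0],"gripper":1.2},{"offset":[-2.9,0.1,4.6],"rot":[0,0,0],"gripper":1.2}]}}

```text
time_s: 5.25
eef_pos: [495.2, 306.5, 112.0]
ee_rot: [0.0, 0.053, 0.999, -0.0]
force: [-0.2, 0.1, -1.0]
grip_width: 0.207
grip_force: 59.3
```

```bash
python3 - <<'E'
from h import *
pose()
E
```

```text
t5.2 pos [495.2 306.5 112. ] yaw 173.94 tilt [ 0. -0.] F [-0.2  0.1 -1. ] w0.207 g59.3 q6 -1.11
```

>>> {"op": "step_arm", "data": {"plan": [{"offset":[-0.2,0,0],"rot":[0,0,0],"gripper":1.2},{"offset":[-0.3,0,0],"rot":[0,0,0],"gripper":1.2},{"offset":[-0.3,0,0],"rot":[0,0,0],"gripper":1.2}]}}

```text
time_s: 5.55
eef_pos: [498.2, 306.2, 111.9]
ee_rot: [-0.0, 0.053, 0.999, -0.0]
force: [0.1, -0.4, -0.9]
grip_width: 0.213
grip_force: 59.3
```

>>> {"op": "step_arm", "data": {"plan": [{"offset":[-0.2,0,0],"rot":[0,0,0],"gripper":1.2},{"offset":[-0.3,0,0],"rot":[0,0,0],"gripper":1.2},{"offset":[-0.3,0,0],"rot":[0,0,0],"gripper":1.2}]}}

```text
time_s: 5.85
eef_pos: [500.1, 305.7, 111.4]
ee_rot: [-0.002, 0.053, 0.999, -0.001]
force: [-7.1, -1.6, 2.1]
grip_width: 0.213
grip_force: 59.5
```

It went about 7 to 8 mm past where a square end would stop before seating, so D's far end is chamfered, as seen. I'll withdraw and carry it to the rack with a half turn.

>>> {"op": "step_arm", "data": {"plan": [{"offset":[3,0,0],"rot":[0,0,0],"gripper":1.2},{"offset":[3,0,-5],"rot":[0,0,0],"gripper":1.2},{"offset":[3,0,-10.9],"rot":[0,0,0],"gripper":1.2},{"offset":[-1.8,-45.7,-10.9],"rot":[0,0,90],"gripper":1.2},{"offset":[-1.8,-45.7,-10.9],"rot":[0,0,90],"gripper":1.2},{"offset":[-1.8,-45.7,-10.9],"rot":[0,0,90],"gripper":1.2},{"offset":[-1.8,-45.7,-10.9],"rot":[0,0,90],"gripper":1.2},{"offset":[-1.8,-45.7,-10.9],"rot":[0,0,90],"gripper":1.2},{"offset":[-1.8,-45.7,-10.9],"rot":[0,0,90],"gripper":1.2},{"offset":[-1.8,-45.7,-10.9],"rot":[0,0,90],"gripper":1.2},{"offset":[-1.8,-45.7,-10.9],"rot":[0,0,90],"gripper":1.2},{"offset":[-1.8,-45.7,-10.9],"rot":[0,0,90],"gripper":1.2}]}}

```text
time_s: 7.05
eef_pos: [470.6, -143.1, 221.1]
ee_rot: [0.0, 0.668, 0.744, 0.0]
force: [0.3, -0.2, -1.1]
grip_width: 0.206
grip_force: 61.6
```

```bash
python3 - <<'E'
from h import *
go(470,-220,240,0)
E
```

```text
t7.0 pos [ 470.6 -143.1  221.1] yaw 96.23 tilt [ 0.0009 -0.0004] F [ 0.3 -0.2 -1.1] w0.206 g61.6 q6 -0.64
  offset [-7.64 -0.89 -1.89] rot [ 0.1 -0.  96.2]
```

>>> {"op": "step_arm", "data": {"plan": [{"offset":[-10,1.9,-3.9],"rot":[0,0,96.2],"gripper":1.2},{"offset":[-10,1.9,-3.9],"rot":[0,0,96.2],"gripper":1.2},{"offset":[-10,1.9,-3.9],"rot":[0,0,96.2],"gripper":1.2},{"offset":[-10,1.9,-3.9],"rot":[0,0,96.2],"gripper":1.2},{"offset":[-10,1.9,-3.9],"rot":[0,0,96.2],"gripper":1.2},{"offset":[-10,1.9,-3.9],"rot":[0,0,96.2],"gripper":1.2},{"offset":[-10,1.9,-3.9],"rot":[0,0,96.2],"gripper":1.2},{"offset":[-10,1.9,-3.9],"rot":[0,0,96.2],"gripper":1.2},{"offset":[-10,1.9,-3.9],"rot":[0,0,96.2],"gripper":1.2},{"offset":[-10,1.9,-3.9],"rot":[0,0,96.2],"gripper":1.2},{"offset":[-10,1.9,-3.9],"rot":[0,0,96.2],"gripper":1.2},{"offset":[-10,1.9,-3.9],"rot":[0,0,96.2],"gripper":1.2}]}}

```text
time_s: 8.25
eef_pos: [501.3, -238.1, 259.7]
ee_rot: [0.0, 1.0, 0.002, 0.0]
force: [0.3, -1.4, -1.8]
grip_width: 0.209
grip_force: 61.6
```

```bash
python3 - <<'E'
from h import *
pose()
c=wcap(); np.savez("w4",**c)
a=ortho(c,46,420,620,-420,-160,2.5); im=a
for i,y in enumerate(range(-420,-160,20)): cv2.putText(im,str(y),(int((-160-y)*2.5),10),0,.3,(255,0,0))
save("o4",im)
P=wcloud(c); q=P.reshape(-1,3); C=cv2.cvtColor(c["color"],cv2.COLOR_RGB2HSV).reshape(-1,3).astype(int); d=c["depth"].ravel()>0
bl=d&(C[:,0]>98)&(C[:,0]<128)&(C[:,1]>120)&(q[:,0]>420)&(q[:,0]<500)&(q[:,1]<-160)
t=q[bl&(abs(q[:,2]-46)<4)]; print(len(t),cv2.minAreaRect(t[:,:2].astype(np.float32)), t[:,2].mean())
# comb ridge points
m=d&(q[:,2]>38)&(q[:,2]<50)&(~bl)&(q[:,0]>470)&(q[:,0]<600)&(q[:,1]<-190)&(q[:,1]>-410)
t=q[m]; 
for lo,hi in((470,525),(530,600)):
    s=t[(t[:,0]>lo)&(t[:,0]<hi)]; print(len(s)); 
    if len(s)>20: print(cv2.minAreaRect(s[:,:2].astype(np.float32)),s[:,:2].min(0),s[:,:2].max(0))
E
```

```text
t8.2 pos [ 501.3 -238.1  259.7] yaw 0.25 tilt [ 0.0002 -0.0002] F [ 0.3 -1.4 -1.8] w0.209 g61.6 q6 0.91
83 ((450.45068359375, -347.6061706542969), (77.03734588623047, 2.8085379600524902), 86.76841735839844) 44.639107138656335
493
((488.5474853515625, -298.9735412597656), (182.9908447265625, 12.076555252075195), 86.66294860839844) [ 477.34895857 -390.10372911] [ 499.05871249 -207.70809448]
787
((567.8817138671875, -302.727783203125), (183.68028259277344, 11.84672737121582), 86.7528076171875) [ 557.0115396 -394.5632772] [ 578.6013543  -210.80627596]
```

View pics/o4.png

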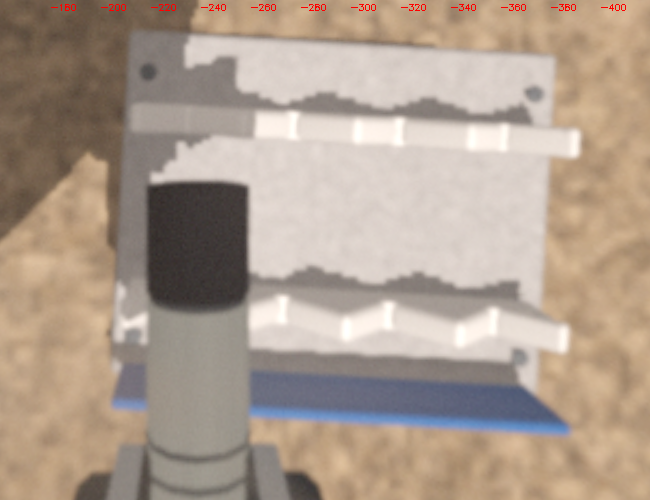

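The rack is clear. The combs centre at (488.5,-299.0) and (567.9,-302.7), so the rack centre is (528.2,-300.9) with its x axis at about 177°. D's visible end (198,190) is square and points away from the stop. I'll place D in the far notch.

```bash
cat >> h.py <<'E'
RC=np.array([528.2,-300.9]); RX=np.array([-.9987,.052]); RY=np.array([-.052,-.9987])
def notch(k,dx,z,yaw=-3.0):
    "tool pose over notch y=k; dx = rod middle ahead of the TCP along tool x"
    t=np.radians(yaw); p=RC+k*RY-dx*np.array([np.cos(t),np.sin(t)]); go(p[0],p[1],z,yaw)
E
python3 -c "
from h import *
notch(69,1.6,170);notch(69,1.6,107)"
```

```text
t8.3 pos [ 501.2 -238.1  259.7] yaw 0.37 tilt [ 0.0002 -0.0002] F [ 0.1 -0.7 -1.2] w0.212 g61.6 q6 0.91
  offset [ 2.09 13.17  8.98] rot [ 0.  -0.   3.4]
t8.3 pos [ 501.2 -238.1  259.7] yaw 0.37 tilt [ 0.0002 -0.0002] F [ 0.1 -0.7 -1.2] w0.212 g61.6 q6 0.91
  offset [ 2.09 13.17 15.28] rot [ 0.  -0.   3.4]
```

>>> {"op": "step_arm", "data": {"plan": [{"offset":[2.1,13.2,5],"rot":[0,0,3.4],"gripper":1.2},{"offset":[2.1,13.2,5],"rot":[0,0,3.4],"gripper":1.2},{"offset":[2.1,13.2,5],"rot":[0,0,3.4],"gripper":1.2},{"offset":[2.1,13.2,9],"rot":[0,0,3.4],"gripper":1.2},{"offset":[2.1,13.2,12],"rot":[0,0,3.4],"gripper":1.2},{"offset":[2.1,13.2,14.4],"rot":[0,0,3.4],"gripper":1.2},{"offset":[2.1,13.2,15.0],"rot":[0,0,3.4],"gripper":1.2},{"offset":[2.1,13.2,15.3],"rot":[0,0,3.4],"gripper":1.2},{"offset":[2.1,13.2,15.3],"rot":[0,0,3.4],"gripper":1.2}]}}

```text
time_s: 9.2
eef_pos: [523.5, -370.2, 107.8]
ee_rot: [0.001, 1.0, -0.026, 0.001]
force: [0.9, -0.3, -0.5]
grip_width: 0.212
grip_force: 61.6
```

```bash
python3 -c "
from h import *
notch(69,1.6,107)"
```

```text
t9.2 pos [ 523.5 -370.2  107.8] yaw -2.94 tilt [ 0.0011 -0.0012] F [ 0.9 -0.3 -0.5] w0.212 g61.6 q6 0.82
  offset [-0.05 -0.04  0.08] rot [ 0.1 -0.1  0.1]
```

>>> {"op": "step_arm", "data": {"plan": [{"offset":[0,0,0.2],"rot":[0,0,0],"gripper":1.2},{"offset":[0,0,0.2],"rot":[0,0,0],"gripper":1.2},{"offset":[0,0,0.2],"rot":[0,0,0],"gripper":3.2},{"offset":[0,0,0.2],"rot":[0,0,0],"gripper":3.2},{"offset":[0,0,0.2],"rot":[0,0,0],"gripper":3.2},{"offset":[0,0,0.2],"rot":[0,0,0],"gripper":3.2},{"offset":[0,0,-3],"rot":[0,0,0],"gripper":3.2},{"offset":[0,0,-8],"rot":[0,0,0],"gripper":3.2},{"offset":[0,0,-12],"rot":[0,0,0],"gripper":4.5},{"offset":[0,0,-12],"rot":[0,0,0],"gripper":4.5}]}}

```text
time_s: 10.2
eef_pos: [524.3, -371.0, 233.2]
ee_rot: [0.004, 1.0, -0.026, 0.004]
force: [1.0, 0.1, -0.5]
grip_width: 0.529
grip_force: 0.0
```

```bash
cat >> h.py <<'E'
def racked(c):
    q=wcloud(c).reshape(-1,3); d=c["depth"].ravel()>0
    p=(q[:,:2]-RC); a=p@RX; b=p@RY
    for k in(-69,-23,23,69):
        m=d&(abs(b-k)<12)&(abs(a)<72)&(q[:,2]>40)&(q[:,2]<54)&((abs(a)<32)|(abs(a)>48))
        t=m.sum()
        if t>30:
            r=cv2.minAreaRect(np.stack([a[m],b[m]],1).astype(np.float32)); print("notch",k,t,"x %.1f..%.1f"%(a[m].min(),a[m].max()),"y %.1f"%b[m].mean(),"ztop %.1f"%np.percentile(q[m,2],95))
        else: print("notch",k,"empty",t)
E
python3 -c "
from h import *
c=wcap(); np.savez('w5',**c); racked(c)
go(480,26,205,179)"
```

```text
notch -69 empty 0
notch -23 empty 0
notch 23 empty 0
notch 69 2080 x -61.9..58.6 y 69.4 ztop 47.3
t10.2 pos [ 523.6 -370.4  229.6] yaw -3.00 tilt [ 0.0039 -0.004 ] F [-0.7 -0.1  0.2] w0.531 g0.0 q6 0.83
  offset [ -6.44 -39.37   2.28] rot [ -0.4  -0.3 178. ]
```

D is seated in notch +69 and level. I'll go straight to C at the current yaw and check its far end with the camera.

>>> {"op": "step_arm", "data": {"plan": [{"offset":[-6.5,-39.4,2.5],"rot":[-0.4,-0.3,-2],"gripper":4.5},{"offset":[-6.5,-39.4,2.5],"rot":[-0.4,-0.3,-2],"gripper":4.5},{"offset":[-6.5,-39.4,2.5],"rot":[-0.4,-0.3,-2],"gripper":4.5},{"offset":[-6.5,-39.4,2.5],"rot":[-0.4,-0.3,-2],"gripper":4.5},{"offset":[-6.5,-39.4,2.5],"rot":[-0.4,-0.3,-2],"gripper":4.5},{"offset":[-6.5,-39.4,2.5],"rot":[-0.4,-0.3,-2],"gripper":4.5},{"offset":[-6.5,-39.4,2.5],"rot":[-0.4,-0.3,-2],"gripper":4.5},{"offset":[-6.5,-39.4,2.5],"rot":[-0.4,-0.3,-2],"gripper":4.5},{"offset":[-6.5,-39.4,2.5],"rot":[-0.4,-0.3,-2],"gripper":4.5},{"offset":[-6.5,-39.4,2.5],"rot":[-0.4,-0.3,-2],"gripper":4.5}]}}

```text
time_s: 11.25
eef_pos: [478.4, 27.7, 200.8]
ee_rot: [0.003, 1.0, -0.008, -0.004]
force: [-0.1, -1.0, -0.5]
grip_width: 0.521
grip_force: 0.0
```

```bash
python3 - <<'E'
from h import *
c=wcap(); np.savez("w6",**c)
rr=rods(c)
for r in rr: print(np.round(r,1))
a=ortho(c,13,390,570,-60,190,2.2); save("o6",a)
r=min(rr,key=lambda r:abs(r[1]-26)); go(r[0],r[1],81,r[2])
E
```

```text
[466.4 134.6  14.4 120.8  20.6]
[474.4  83.6  -0.9 109.1  20.2]
[482.  24.   0. 120.  20.]
t11.3 pos [478.7  26.7 201. ] yaw -0.99 tilt [-0.0066 -0.0069] F [ 0.6 -0.5  0.2] w0.525 g0.0 q6 1.41
  offset [ 0.41  0.18 12.  ] rot [ 0.4  0.4 -1. ]
```

View pics/o6.png

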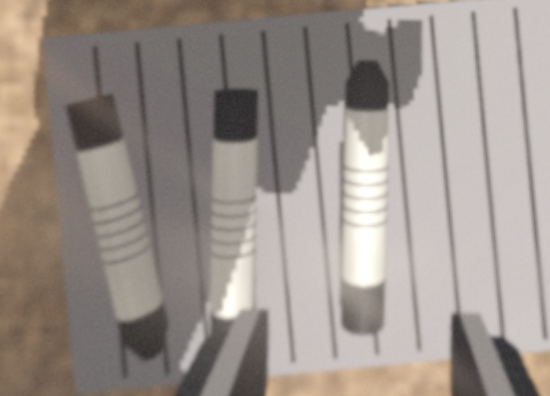

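C's far end (368,70) is clearly chamfered. The far ends of A and B are square.

>>> {"op": "step_arm", "data": {"plan": [{"offset":[0.35,0.1,4.5],"rot":[0.4,0.4,-0.5],"gripper":4.5},{"offset":[0.35,0.1,9],"rot":[0.4,0.4,-0.5],"gripper":4.5},{"offset":[0.35,0.1,12],"rot":[0.4,0.4,-0.5],"gripper":4.5},{"offset":[0.35,0.1,12],"rot":[0.4,0.4,-0.5],"gripper":4.5},{"offset":[0.35,0.1,12],"rot":[0.4,0.4,-0.5],"gripper":1.2},{"offset":[0.35,0.1,12],"rot":[0.4,0.4,-0.5],"gripper":1.2},{"offset":[0.35,0.1,12],"rot":[0.4,0.4,-0.5],"gripper":1.2},{"offset":[0.35,0.1,12],"rot":[0.4,0.4,-0.5],"gripper":1.2},{"offset":[0.35,0.1,12],"rot":[0.4,0.4,-0.5],"gripper":1.2},{"offset":[0.35,0.1,12],"rot":[0.4,0.4,-0.5],"gripper":1.2},{"offset":[0.35,0.1,12],"rot":[0.4,0.4,-0.5],"gripper":1.2}], "squeeze": 60}}

```text
time_s: 12.4
eef_pos: [482.6, 24.6, 83.4]
ee_rot: [0.001, 1.0, -0.004, 0.003]
force: [-1.4, -3.4, 7.8]
grip_width: 0.205
grip_force: 59.2
```

```bash
python3 -c "
from h import *
go(500,-150,220,-90)"
```

```text
t12.4 pos [482.6  24.6  83.4] yaw -0.50 tilt [ 0.0051 -0.0012] F [-1.4 -3.4  7.8] w0.205 g59.2 q6 1.39
  offset [  1.96  17.46 -13.63] rot [-0.2 -0.3 89.5]
```

>>> {"op": "step_arm", "data": {"plan": [{"offset":[0,0,-4],"rot":[0,0,0],"gripper":1.2},{"offset":[0,0,-9],"rot":[0,0,0],"gripper":1.2},{"offset":[2,17.5,-14],"rot":[0,0,-85],"gripper":1.2},{"offset":[2,17.5,-14],"rot":[0,0,-85],"gripper":1.2},{"offset":[2,17.5,-14],"rot":[0,0,-85],"gripper":1.2},{"offset":[2,17.5,-14],"rot":[0,0,-85],"gripper":1.2},{"offset":[2,17.5,-14],"rot":[0,0,-85],"gripper":1.2},{"offset":[2,17.5,-14],"rot":[0,0,-85],"gripper":1.2},{"offset":[2,17.5,-14],"rot":[0,0,-85],"gripper":1.2},{"offset":[2,17.5,-14],"rot":[0,0,-85],"gripper":1.2},{"offset":[2,17.5,-14],"rot":[0,0,-85],"gripper":1.2},{"offset":[2,17.5,-14],"rot":[0,0,-85],"gripper":1.2}]}}

```text
time_s: 13.6
eef_pos: [499.9, -150.0, 222.5]
ee_rot: [0.001, 0.747, 0.665, 0.001]
force: [0.1, 0.8, -0.7]
grip_width: 0.204
grip_force: 59.0
```

```bash
python3 -c "
from h import *
c=wcap()
for r in rods(c): print(np.round(r,1))
notch(23,0,190,177);notch(23,0,112,177)"
```

```text
t13.7 pos [ 499.9 -150.   222.5] yaw 83.72 tilt [ 0.0026 -0.0004] F [-0.9  0.4 -1.5] w0.205 g59.1 q6 -0.41
  offset [-16.98   4.59   3.27] rot [  0.1   0.1 -93.3]
t13.7 pos [ 499.9 -150.   222.5] yaw 83.72 tilt [ 0.0026 -0.0004] F [-0.9  0.4 -1.5] w0.205 g59.1 q6 -0.41
  offset [-16.98   4.57  11.07] rot [  0.1   0.1 -93.3]
```

>>> {"op": "step_arm", "data": {"plan": [{"offset":[-17,4.6,0],"rot":[0.1,0.1,-93.3],"gripper":1.2},{"offset":[-17,4.6,0],"rot":[0.1,0.1,-93.3],"gripper":1.2},{"offset":[-17,4.6,0],"rot":[0.1,0.1,-93.3],"gripper":1.2},{"offset":[-17,4.6,0],"rot":[0.1,0.1,-93.3],"gripper":1.2},{"offset":[-17,4.6,0],"rot":[0.1,0.1,-93.3],"gripper":1.2},{"offset":[-17,4.6,0],"rot":[0.1,0.1,-93.3],"gripper":1.2},{"offset":[-17,4.6,0],"rot":[0.1,0.1,-93.3],"gripper":1.2},{"offset":[-17,4.6,0],"rot":[0.1,0.1,-93.3],"gripper":1.2},{"offset":[-17,4.6,0],"rot":[0.1,0.1,-93.3],"gripper":1.2},{"offset":[-17,4.6,3.3],"rot":[0.1,0.1,-93.3],"gripper":1.2},{"offset":[-17,4.6,3.3],"rot":[0.1,0.1,-93.3],"gripper":1.2},{"offset":[-17,4.6,3.3],"rot":[0.1,0.1,-93.3],"gripper":1.2}]}}

```text
time_s: 14.85
eef_pos: [524.6, -324.3, 188.7]
ee_rot: [-0.0, 0.034, 0.999, 0.0]
force: [-0.3, -0.3, -0.1]
grip_width: 0.208
grip_force: 59.1
```

```bash
python3 -c "
from h import *
c=wcap(); np.savez('w7',**c)
q=wcloud(c).reshape(-1,3); d=c['depth'].ravel()>0
s,M=pose(); p=(q-s['eef_pos'])@M
m=d&(abs(p[:,1])<9)&(p[:,2]>40)&(p[:,2]<80)&(p[:,0]>12)&(p[:,0]<90); print(m.sum(),p[m].min(0).round(1),p[m].max(0).round(1),np.percentile(p[m,0],99))
t=p[m]; print([(x,np.percentile(t[abs(t[:,0]-x)<4,2],5).round(1)) for x in (20,30,40,50)if (abs(t[:,0]-x)<4).sum()>5])
notch(23,0,190,177);notch(23,0,110,177)"
```

```text
t14.9 pos [ 524.8 -324.5  189.4] yaw 175.96 tilt [ 0.0001 -0.0003] F [ 0.6 -0.  -0.1] w0.204 g59.1 q6 -2.24
4019 [12.  -9.  60.6] [58.4  9.  76. ] 58.08676634041233
[(20, np.float64(62.1)), (30, np.float64(62.2)), (40, np.float64(62.3)), (50, np.float64(62.4))]
t14.9 pos [ 524.8 -324.5  189.4] yaw 175.96 tilt [ 0.0001 -0.0003] F [ 0.6 -0.  -0.1] w0.204 g59.1 q6 -2.24
  offset [-0.21  0.08 -0.06] rot [-0.  0. -1.]
t14.9 pos [ 524.8 -324.5  189.4] yaw 175.96 tilt [ 0.0001 -0.0003] F [ 0.6 -0.  -0.1] w0.204 g59.1 q6 -2.24
  offset [-0.21  0.08  7.94] rot [-0.  0. -1.]
```

>>> {"op": "step_arm", "data": {"plan": [{"offset":[-0.1,0.1,4],"rot":[0,0,-1],"gripper":1.2},{"offset":[-0.1,0.1,6.5],"rot":[0,0,-1],"gripper":1.2},{"offset":[-0.1,0.1,7.5],"rot":[0,0,-1],"gripper":1.2},{"offset":[-0.1,0.1,7.9],"rot":[0,0,-1],"gripper":1.2},{"offset":[-0.1,0.1,8.0],"rot":[0,0,-1],"gripper":1.2},{"offset":[-0.1,0.1,8.0],"rot":[0,0,-1],"gripper":3.2},{"offset":[-0.1,0.1,8.0],"rot":[0,0,-1],"gripper":3.2},{"offset":[-0.1,0.1,8.0],"rot":[0,0,-1],"gripper":3.2},{"offset":[-0.1,0.1,8.0],"rot":[0,0,-1],"gripper":3.2},{"offset":[-0.1,0.1,4],"rot":[0,0,-1],"gripper":3.2},{"offset":[-0.1,0.1,-1],"rot":[0,0,-1],"gripper":3.2},{"offset":[-0.1,0.1,-3],"rot":[0,0,-1],"gripper":3.2}]}}

```text
time_s: 16.1
eef_pos: [526.6, -324.1, 223.8]
ee_rot: [0.002, 0.024, 1.0, -0.002]
force: [0.4, -0.6, -0.1]
grip_width: 0.372
grip_force: 0.0
```

```bash
python3 -c "
from h import *
c=wcap(); np.savez('w8',**c); racked(c)
go(468,85,205,179)"
```

```text
notch -69 empty 0
notch -23 empty 0
notch 23 2254 x -62.2..58.5 y 22.7 ztop 47.3
notch 69 1988 x -58.6..58.0 y 68.1 ztop 47.4
t16.1 pos [ 526.9 -324.4  225.5] yaw 177.24 tilt [ 0.0065 -0.0061] F [ 0.2 -0.5  2.7] w0.381 g0.0 q6 -2.26
  offset [ 7.87 40.62  1.76] rot [-0.3  0.4 -1.8]
```

C is seated. Now B.

>>> {"op": "step_arm", "data": {"plan": [{"offset":[7.9,40.6,2],"rot":[0,0,-1.8],"gripper":4.5},{"offset":[7.9,40.6,2],"rot":[0,0,-1.8],"gripper":4.5},{"offset":[7.9,40.6,2],"rot":[0,0,-1.8],"gripper":4.5},{"offset":[7.9,40.6,2],"rot":[0,0,-1.8],"gripper":4.5},{"offset":[7.9,40.6,2],"rot":[0,0,-1.8],"gripper":4.5},{"offset":[7.9,40.6,2],"rot":[0,0,-1.8],"gripper":4.5},{"offset":[7.9,40.6,2],"rot":[0,0,-1.8],"gripper":4.5},{"offset":[7.9,40.6,2],"rot":[0,0,-1.8],"gripper":4.5},{"offset":[7.9,40.6,2],"rot":[0,0,-1.8],"gripper":4.5},{"offset":[7.9,40.6,2],"rot":[0,0,-1.8],"gripper":4.5},{"offset":[7.9,40.6,2],"rot":[0,0,-1.8],"gripper":4.5}]}}

```text
time_s: 17.25
eef_pos: [466.7, 85.1, 198.9]
ee_rot: [-0.0, 0.009, 1.0, -0.0]
force: [-0.1, -0.2, -0.4]
grip_width: 0.525
grip_force: 0.0
```

```bash
python3 -c "
from h import *
c=wcap(); np.savez('w9',**c); rr=rods(c)
for r in rr: print(np.round(r,1))
r=min(rr,key=lambda r:abs(r[1]-85)); go(r[0],r[1],81,180+r[2])"
```

```text
[466.2 135.3  14.  121.3  20.9]
[468.5  84.    0.  121.   20. ]
t17.3 pos [466.8  84.7 198.8] yaw 178.97 tilt [-0.0005  0.    ] F [-0.7 -0.2 -0.2] w0.530 g0.0 q6 -1.62
  offset [-0.17 -0.07 11.78] rot [ 0. -0. -1.]
```

>>> {"op": "step_arm", "data": {"plan": [{"offset":[-0.15,0,4.5],"rot":[0,0,0],"gripper":4.5},{"offset":[-0.15,0,9],"rot":[0,0,0],"gripper":4.5},{"offset":[-0.15,0,12],"rot":[0,0,0],"gripper":4.5},{"offset":[-0.15,0,12],"rot":[0,0,0],"gripper":4.5},{"offset":[-0.15,0,12],"rot":[0,0,0],"gripper":1.2},{"offset":[-0.15,0,12],"rot":[0,0,0],"gripper":1.2},{"offset":[-0.15,0,12],"rot":[0,0,0],"gripper":1.2},{"offset":[-0.15,0,12],"rot":[0,0,0],"gripper":1.2},{"offset":[-0.15,0,12],"rot":[0,0,0],"gripper":1.2},{"offset":[-0.15,0,12],"rot":[0,0,0],"gripper":1.2},{"offset":[-0.15,0,7],"rot":[0,0,0],"gripper":1.2},{"offset":[-0.15,0,2],"rot":[0,0,0],"gripper":1.2}], "squeeze": 60}}

```text
time_s: 18.5
eef_pos: [467.4, 85.7, 180.3]
ee_rot: [-0.001, 0.008, 1.0, 0.0]
force: [0.9, 0.4, -0.5]
grip_width: 0.213
grip_force: 59.1
```

```bash
cat >> h.py <<'E'
def held(c):
    q=wcloud(c).reshape(-1,3); d=c['depth'].ravel()>0
    s,M=pose(); p=(q-s['eef_pos'])@M
    m=d&(abs(p[:,1])<9)&(p[:,2]>40)&(p[:,2]<85)&(p[:,0]>14)&(p[:,0]<90)
    print("held n",m.sum(),"end %.1f"%(p[m,0].max() if m.any() else 0),"top",[(x,np.percentile(p[m&(abs(p[:,0]-x)<4),2],5).round(1)) for x in (20,35,50) if (m&(abs(p[:,0]-x)<4)).sum()>5])
E
python3 -c "
from h import *
c=wcap(); np.savez('w10',**c); held(c)
notch(-23,0,200,177)"
```

```text
t18.6 pos [470.4  85.8 188.5] yaw 179.06 tilt [ 0.0113 -0.0005] F [5.7 1.4 9.5] w0.211 g59.1 q6 -1.62
held n 4538 end 64.3 top [(20, np.float64(66.4)), (35, np.float64(66.0)), (50, np.float64(65.7))]
t18.6 pos [470.4  85.8 188.5] yaw 179.06 tilt [ 0.0113 -0.0005] F [5.7 1.4 9.5] w0.211 g59.1 q6 -1.62
  offset [ -6.51 -36.27  -1.07] rot [-0.   0.6  2.1]
```

>>> {"op": "step_arm", "data": {"plan": [{"offset":[-6.5,-36.3,0],"rot":[0,0,2],"gripper":1.2},{"offset":[-6.5,-36.3,0],"rot":[0,0,2],"gripper":1.2},{"offset":[-6.5,-36.3,0],"rot":[0,0,2],"gripper":1.2},{"offset":[-6.5,-36.3,0],"rot":[0,0,2],"gripper":1.2},{"offset":[-6.5,-36.3,0],"rot":[0,0,2],"gripper":1.2},{"offset":[-6.5,-36.3,0],"rot":[0,0,2],"gripper":1.2},{"offset":[-6.5,-36.3,0],"rot":[0,0,2],"gripper":1.2},{"offset":[-6.5,-36.3,0],"rot":[0,0,2],"gripper":1.2},{"offset":[-6.5,-36.3,0],"rot":[0,0,2],"gripper":1.2},{"offset":[-6.5,-36.3,0],"rot":[0,0,2],"gripper":1.2},{"offset":[-6.5,-36.3,0],"rot":[0,0,2],"gripper":1.2},{"offset":[-6.5,-36.3,0],"rot":[0,0,2],"gripper":1.2}]}}

```text
time_s: 19.75
eef_pos: [526.9, -277.1, 179.1]
ee_rot: [-0.0, 0.025, 1.0, 0.0]
force: [0.4, -0.1, -0.9]
grip_width: 0.208
grip_force: 59.2
```

```bash
python3 -c "
from h import *
c=wcap(); np.savez('w11',**c); held(c)
notch(-23,0,110,177)"
```

```text
t19.8 pos [ 526.9 -277.3  179.1] yaw 177.10 tilt [-0.0005  0.0002] F [-0.2  0.1 -0.8] w0.209 g59.2 q6 -2.20
held n 4218 end 60.3 top [(20, np.float64(58.2)), (35, np.float64(58.3)), (50, np.float64(58.5))]
t19.8 pos [ 526.9 -277.3  179.1] yaw 177.10 tilt [-0.0005  0.0002] F [-0.2  0.1 -0.8] w0.209 g59.2 q6 -2.20
  offset [-0.25 -0.05  6.91] rot [ 0.  -0.   0.1]
```

>>> {"op": "step_arm", "data": {"plan": [{"offset":[-0.2,0,4],"rot":[0,0,0],"gripper":1.2},{"offset":[-0.2,0,6],"rot":[0,0,0],"gripper":1.2},{"offset":[-0.2,0,7],"rot":[0,0,0],"gripper":1.2},{"offset":[-0.2,0,7.2],"rot":[0,0,0],"gripper":1.2},{"offset":[-0.2,0,7.3],"rot":[0,0,0],"gripper":1.2},{"offset":[-0.2,0,7.3],"rot":[0,0,0],"gripper":3.2},{"offset":[-0.2,0,7.3],"rot":[0,0,0],"gripper":3.2},{"offset":[-0.2,0,7.3],"rot":[0,0,0],"gripper":3.2},{"offset":[-0.2,0,7.3],"rot":[0,0,0],"gripper":3.2},{"offset":[-0.2,0,4],"rot":[0,0,0],"gripper":3.2},{"offset":[-0.2,0,-1],"rot":[0,0,0],"gripper":3.2},{"offset":[-0.2,0,-4],"rot":[0,0,0],"gripper":3.2}]}}

```text
time_s: 21.0
eef_pos: [529.2, -278.7, 222.3]
ee_rot: [0.001, 0.026, 1.0, -0.001]
force: [-0.2, -0.8, 0.9]
grip_width: 0.375
grip_force: 0.0
```

```bash
python3 -c "
from h import *
c=wcap(); np.savez('w12',**c); racked(c)
go(466,136,205,193)"
```

```text
notch -69 empty 0
notch -23 2283 x -60.5..60.2 y -23.3 ztop 47.3
notch 23 1993 x -57.0..58.4 y 22.1 ztop 47.5
notch 69 1987 x -62.4..57.9 y 67.0 ztop 47.4
t21.1 pos [ 530.2 -279.4  226.7] yaw 177.05 tilt [ 0.0076 -0.0064] F [ 1.1 -1.3  5.2] w0.377 g0.0 q6 -2.20
  offset [ 8.57 41.16  1.85] rot [ -0.4   0.4 -16. ]
```

>>> {"op": "step_arm", "data": {"plan": [{"offset":[8.4,41,1.4],"rot":[0,0,-16.5],"gripper":4.5},{"offset":[8.4,41,1.4],"rot":[0,0,-16.5],"gripper":4.5},{"offset":[8.4,41,1.4],"rot":[0,0,-16.5],"gripper":4.5},{"offset":[8.4,41,1.4],"rot":[0,0,-16.5],"gripper":4.5},{"offset":[8.4,41,1.4],"rot":[0,0,-16.5],"gripper":4.5},{"offset":[8.4,41,1.4],"rot":[0,0,-16.5],"gripper":4.5},{"offset":[8.4,41,1.4],"rot":[0,0,-16.5],"gripper":4.5},{"offset":[8.4,41,1.4],"rot":[0,0,-16.5],"gripper":4.5},{"offset":[8.4,41,1.4],"rot":[0,0,-16.5],"gripper":4.5},{"offset":[8.4,41,1.4],"rot":[0,0,-16.5],"gripper":4.5},{"offset":[8.4,41,1.4],"rot":[0,0,-16.5],"gripper":4.5},{"offset":[8.4,41,1.4],"rot":[0,0,-16.5],"gripper":4.5}]}}

```text
time_s: 22.25
eef_pos: [466.5, 134.4, 204.9]
ee_rot: [-0.0, -0.117, 0.993, 0.0]
force: [-0.4, -0.3, -0.3]
grip_width: 0.53
grip_force: 0.0
```

```bash
python3 -c "
from h import *
c=wcap(); np.savez('w13',**c); rr=rods(c)
for r in rr: print(np.round(r,1))
r=rr[0]; go(r[0],r[1],79,180+r[2])"
```

```text
[466.4 136.3  13.7 121.2  20.9]
t22.3 pos [466.5 134.3 204.9] yaw -166.57 tilt [-0.0006  0.0002] F [ 0.3 -0.8  0.4] w0.526 g0.0 q6 -1.77
  offset [-0.04  0.19 12.59] rot [ 0.  -0.  -0.2]
```

>>> {"op": "step_arm", "data": {"plan": [{"offset":[0,0.15,4.5],"rot":[0,0,0],"gripper":4.5},{"offset":[0,0.15,9],"rot":[0,0,0],"gripper":4.5},{"offset":[0,0.15,12.5],"rot":[0,0,0],"gripper":4.5},{"offset":[0,0.15,12.5],"rot":[0,0,0],"gripper":4.5},{"offset":[0,0.15,12.5],"rot":[0,0,0],"gripper":1.2},{"offset":[0,0.15,12.5],"rot":[0,0,0],"gripper":1.2},{"offset":[0,0.15,12.5],"rot":[0,0,0],"gripper":1.2},{"offset":[0,0.15,12.5],"rot":[0,0,0],"gripper":1.2},{"offset":[0,0.15,12.5],"rot":[0,0,0],"gripper":1.2},{"offset":[0,0.15,12.5],"rot":[0,0,0],"gripper":1.2},{"offset":[0,0.15,7.5],"rot":[0,0,0],"gripper":1.2},{"offset":[0,0.15,2.5],"rot":[0,0,0],"gripper":1.2}], "squeeze": 60}}

```text
time_s: 23.5
eef_pos: [465.3, 136.8, 181.6]
ee_rot: [-0.001, -0.118, 0.993, 0.0]
force: [0.9, 0.6, -1.0]
grip_width: 0.206
grip_force: 58.9
```

```bash
python3 -c "
from h import *
notch(-69,0,180,177)"
```

```text
t23.5 pos [465.3 136.8 181.6] yaw -166.47 tilt [-0.002   0.0003] F [ 0.9  0.6 -1. ] w0.206 g58.9 q6 -1.76
  offset [  2.16 -37.42   0.14] rot [ 0.  -0.1 16.5]
```

>>> {"op": "step_arm", "data": {"plan": [{"offset":[2.1,-37.2,0],"rot":[0,0,16.5],"gripper":1.2},{"offset":[2.1,-37.2,0],"rot":[0,0,16.5],"gripper":1.2},{"offset":[2.1,-37.2,0],"rot":[0,0,16.5],"gripper":1.2},{"offset":[2.1,-37.2,0],"rot":[0,0,16.5],"gripper":1.2},{"offset":[2.1,-37.2,0],"rot":[0,0,16.5],"gripper":1.2},{"offset":[2.1,-37.2,0],"rot":[0,0,16.5],"gripper":1.2},{"offset":[2.1,-37.2,0],"rot":[0,0,16.5],"gripper":1.2},{"offset":[2.1,-37.2,0],"rot":[0,0,16.5],"gripper":1.2},{"offset":[2.1,-37.2,0],"rot":[0,0,16.5],"gripper":1.2},{"offset":[2.1,-37.2,0],"rot":[0,0,16.5],"gripper":1.2},{"offset":[2.1,-37.2,0],"rot":[0,0,16.5],"gripper":1.2},{"offset":[2.1,-37.2,0],"rot":[0,0,16.5],"gripper":1.2}]}}

```text
time_s: 24.7
eef_pos: [532.5, -228.5, 180.2]
ee_rot: [-0.0, 0.025, 1.0, 0.0]
force: [0.6, -0.3, -0.5]
grip_width: 0.211
grip_force: 59.0
```

```bash
python3 -c "
from h import *
c=wcap(); np.savez('w14',**c); held(c)
notch(-69,0,107,177)"
```

```text
t24.8 pos [ 532.5 -228.7  180.1] yaw 177.11 tilt [-0.0004  0.0002] F [-0.7  0.2 -0.6] w0.206 g59.0 q6 -2.13
held n 4156 end 60.4 top [(20, np.float64(59.7)), (35, np.float64(59.7)), (50, np.float64(59.8))]
t24.8 pos [ 532.5 -228.7  180.1] yaw 177.11 tilt [-0.0004  0.0002] F [-0.7  0.2 -0.6] w0.206 g59.0 q6 -2.13
  offset [ 0.05 -0.34  7.31] rot [ 0.  -0.   0.1]
```

>>> {"op": "step_arm", "data": {"plan": [{"offset":[0,-0.3,4],"rot":[0,0,0],"gripper":1.2},{"offset":[0,-0.3,6],"rot":[0,0,0],"gripper":1.2},{"offset":[0,-0.3,7],"rot":[0,0,0],"gripper":1.2},{"offset":[0,-0.3,7.2],"rot":[0,0,0],"gripper":1.2},{"offset":[0,-0.3,7.3],"rot":[0,0,0],"gripper":1.2},{"offset":[0,-0.3,7.3],"rot":[0,0,0],"gripper":3.2},{"offset":[0,-0.3,7.3],"rot":[0,0,0],"gripper":3.2},{"offset":[0,-0.3,7.3],"rot":[0,0,0],"gripper":3.2},{"offset":[0,-0.3,7.3],"rot":[0,0,0],"gripper":3.2},{"offset":[0,-0.3,4],"rot":[0,0,0],"gripper":3.2},{"offset":[0,-0.3,-1],"rot":[0,0,0],"gripper":3.2},{"offset":[0,-0.3,-5],"rot":[0,0,0],"gripper":3.2}]}}

```text
time_s: 25.95
eef_pos: [532.3, -232.8, 232.3]
ee_rot: [0.0, 0.026, 1.0, -0.0]
force: [-0.2, -0.1, -1.2]
grip_width: 0.375
grip_force: 0.0
```

```bash
python3 -c "
from h import *
c=wcap(); np.savez('w15',**c); racked(c)
go(600,40,230,177)"
```

```text
notch -69 2120 x -61.2..59.1 y -69.3 ztop 47.4
notch -23 1999 x -59.4..59.7 y -23.8 ztop 47.4
notch 23 1869 x -61.7..58.2 y 21.2 ztop 47.3
notch 69 1638 x -62.3..58.4 y 66.4 ztop 47.4
t26.0 pos [ 533.9 -233.7  239. ] yaw 177.05 tilt [ 0.0091 -0.0066] F [ 1.4 -1.1  6.2] w0.376 g0.0 q6 -2.13
  offset [-5.18 27.68  0.78] rot [-0.4  0.5  0. ]
```

All four are seated. Closing the fingers and looking at the timer.

>>> {"op": "step_arm", "data": {"plan": [{"offset":[-3.3,29.4,0],"rot":[0,0,0],"gripper":0},{"offset":[-3.3,29.4,0],"rot":[0,0,0],"gripper":0},{"offset":[-3.3,29.4,0],"rot":[0,0,0],"gripper":0},{"offset":[-3.3,29.4,0],"rot":[0,0,0],"gripper":0},{"offset":[-3.3,29.4,0],"rot":[0,0,0],"gripper":0},{"offset":[-3.3,29.4,0],"rot":[0,0,0],"gripper":0},{"offset":[-3.3,29.4,0],"rot":[0,0,0],"gripper":0},{"offset":[-3.3,29.4,0],"rot":[0,0,0],"gripper":0},{"offset":[-3.3,29.4,0],"rot":[0,0,0],"gripper":0},{"offset":[-3.3,29.4,0],"rot":[0,0,0],"gripper":0}], "squeeze": 30}}

```text
time_s: 27.0
eef_pos: [580.5, 57.9, 229.8]
ee_rot: [-0.0, 0.027, 1.0, 0.0]
force: [-0.2, -1.0, -0.9]
grip_width: 0.002
grip_force: 0.0
```

```bash
python3 - <<'E'
from h import *
pose()
c=wcap(); np.savez('w16',**c); save("w16",c["color"])
q=wcloud(c).reshape(-1,3); d=c["depth"].ravel()>0; C=cv2.cvtColor(c["color"],cv2.COLOR_RGB2HSV).reshape(-1,3).astype(int)
for n,lo,hi in(("red",0,8),("yel",18,35),("grn",45,85)):
    m=d&(C[:,0]>=lo)&(C[:,0]<=hi)&(C[:,1]>130)&(q[:,0]>630)&(q[:,0]<710)&(q[:,1]>0)&(q[:,1]<120)&(q[:,2]>39)&(q[:,2]<48)
    if m.sum()>5:
        t=q[m]; print(n,len(t),cv2.minAreaRect(t[:,:2].astype(np.float32)),t[:,2].mean().round(1))
# heights nearby
for x0,x1,y0,y1 in((600,720,-30,140),(720,800,-60,160),(600,720,140,260)):
    m=d&(q[:,0]>x0)&(q[:,0]<x1)&(q[:,1]>y0)&(q[:,1]<y1); print(m.sum(), q[m,2].max() if m.any() else None)
E
```

```text
t27.0 pos [580.5  57.9 229.8] yaw 176.93 tilt [-0.0006  0.0002] F [-0.2 -1.  -0.9] w0.002 g0.0 q6 -1.62
red 328 ((661.1804809570312, 99.7066650390625), (19.49033546447754, 19.323997497558594), 80.50080871582031) 41.6
grn 59 ((668.0407104492188, 18.286861419677734), (5.854287147521973, 13.600589752197266), 83.52763366699219) 41.6
12588 43.55031132316884
341 35.06209867864743
12991 72.64564501509912
```

View pics/w16.png

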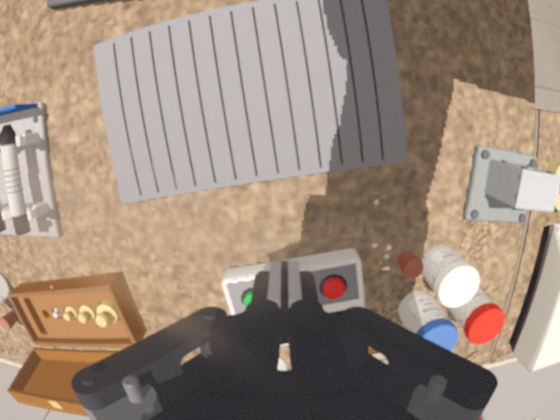

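The red key is at (333,288), i.e. (661.2,99.7). Green at (248,299) and yellow lie along the row, partly under the fingers. Moving above red and feeling my way down.

>>> {"op": "step_arm", "data": {"plan": [{"offset":[-7.8,4.6,4.5],"rot":[0,0,0],"gripper":0},{"offset":[-7.8,4.6,9],"rot":[0,0,0],"gripper":0},{"offset":[-7.8,4.6,9.8],"rot":[0,0,0],"gripper":0},{"offset":[-7.8,4.6,10.4],"rot":[0,0,0],"gripper":0},{"offset":[-7.8,4.6,10.7],"rot":[0,0,0],"gripper":0},{"offset":[-7.8,4.6,10.8],"rot":[0,0,0],"gripper":0},{"offset":[-7.8,4.6,10.9],"rot":[0,0,0],"gripper":0},{"offset":[-7.8,4.6,11.0],"rot":[0,0,0],"gripper":0},{"offset":[-7.8,4.6,11.0],"rot":[0,0,0],"gripper":0}]}}

```text
time_s: 27.95
eef_pos: [660.7, 101.0, 120.6]
ee_rot: [0.0, 0.026, 1.0, 0.0]
force: [-0.5, 0.1, -0.7]
grip_width: -0.001
grip_force: 0.0
```

```bash
python3 -c "
from h import *
go(661,99.7,115,177)"
```

```text
t27.9 pos [660.7 101.  120.6] yaw 177.02 tilt [0.0005 0.0003] F [-0.5  0.1 -0.7] w-0.001 g0.0 q6 -1.54
  offset [-0.03 -0.13  0.56] rot [0. 0. 0.]
```

>>> {"op": "step_arm", "data": {"plan": [{"offset":[0,-0.1,0.2],"rot":[0,0,0],"gripper":0},{"offset":[0,-0.1,0.4],"rot":[0,0,0],"gripper":0},{"offset":[0,-0.1,0.5],"rot":[0,0,0],"gripper":0},{"offset":[0,-0.1,0.5],"rot":[0,0,0],"gripper":0}]}}

```text
time_s: 28.35
eef_pos: [660.6, 100.1, 114.7]
ee_rot: [-0.0, 0.026, 1.0, 0.0]
force: [-0.1, -1.7, 0.6]
grip_width: -0.003
grip_force: 0.5
```

>>> {"op": "step_arm", "data": {"plan": [{"offset":[0,0,0.1],"rot":[0,0,0],"gripper":0},{"offset":[0,0,0.2],"rot":[0,0,0],"gripper":0},{"offset":[0,0,0.2],"rot":[0,0,0],"gripper":0}]}}

```text
time_s: 28.65
eef_pos: [660.7, 100.1, 112.9]
ee_rot: [-0.0, 0.026, 1.0, 0.0]
force: [-1.4, -0.1, 2.9]
grip_width: -0.001
grip_force: 1.4
```

>>> {"op": "step_arm", "data": {"plan": [{"offset":[0,0,0.08],"rot":[0,0,0],"gripper":0},{"offset":[0,0,0.08],"rot":[0,0,0],"gripper":0}]}}

```text
time_s: 28.85
eef_pos: [660.7, 100.1, 112.1]
ee_rot: [-0.0, 0.026, 1.0, 0.0]
force: [-2.3, -0.5, 4.2]
grip_width: 0.001
grip_force: 1.7
```

>>> {"op": "step_arm", "data": {"plan": [{"offset":[0,0,-1],"rot":[0,0,0],"gripper":0},{"offset":[0,0,-2.1],"rot":[0,0,0],"gripper":0},{"offset":[0,0,-2.1],"rot":[0,0,0],"gripper":0},{"offset":[-0.7,-3.8,-2.1],"rot":[0,0,0],"gripper":0},{"offset":[-0.7,-3.8,-2.1],"rot":[0,0,0],"gripper":0},{"offset":[-0.7,-3.8,-2.1],"rot":[0,0,0],"gripper":0}]}}

```text
time_s: 29.45
eef_pos: [665.6, 61.3, 132.9]
ee_rot: [-0.0, 0.027, 1.0, 0.0]
force: [1.3, 1.1, 0.1]
grip_width: -0.0
grip_force: 0.0
```

```bash
python3 - <<'E'
from h import *
pose()
c=wcap(); np.savez('w17',**c)
q=wcloud(c).reshape(-1,3); d=c["depth"].ravel()>0; C=cv2.cvtColor(c["color"],cv2.COLOR_RGB2HSV).reshape(-1,3).astype(int)
for n,lo,hi in(("red",0,8),("yel",18,35),("grn",45,85)):
    m=d&(C[:,0]>=lo)&(C[:,0]<=hi)&(C[:,1]>110)&(q[:,0]>630)&(q[:,0]<710)&(q[:,1]>0)&(q[:,1]<120)&(q[:,2]>36)&(q[:,2]<48)
    if m.sum()>5: t=q[m]; print(n,len(t),cv2.minAreaRect(t[:,:2].astype(np.float32)),t[:,2].mean().round(1))
E
```

```text
t29.4 pos [665.6  61.3 132.9] yaw 176.96 tilt [-0.0008  0.0006] F [1.3 1.1 0.1] w-0.000 g0.0 q6 -1.60
red 1069 ((661.2694702148438, 99.49590301513672), (20.351945877075195, 20.43418312072754), 80.7425537109375) 41.3
yel 558 ((664.2727661132812, 63.41368865966797), (21.10155487060547, 15.553143501281738), 68.78789520263672) 41.3
grn 432 ((674.857421875, 25.56256103515625), (12.00568962097168, 18.37084197998047), 11.053386688232422) 41.8
```

>>> {"op": "step_arm", "data": {"plan": [{"offset":[0,0.05,1.4],"rot":[0,0,0],"gripper":0},{"offset":[0,0.05,1.7],"rot":[0,0,0],"gripper":0},{"offset":[0,0.05,1.9],"rot":[0,0,0],"gripper":0},{"offset":[0,0.05,2.1],"rot":[0,0,0],"gripper":0},{"offset":[0,0.05,2.1],"rot":[0,0,0],"gripper":0},{"offset":[0,0.05,2.1],"rot":[0,0,0],"gripper":0}]}}

```text
time_s: 30.1
eef_pos: [665.8, 62.5, 112.3]
ee_rot: [-0.0, 0.026, 1.0, 0.0]
force: [-1.0, 2.5, 2.8]
grip_width: 0.004
grip_force: 1.6
```

>>> {"op": "step_arm", "data": {"plan": [{"offset":[0,0,-1],"rot":[0,0,0],"gripper":0},{"offset":[0,0,-2.1],"rot":[0,0,0],"gripper":0},{"offset":[0,0,-2.1],"rot":[0,0,0],"gripper":0},{"offset":[-0.7,-3.75,-2.1],"rot":[0,0,0],"gripper":0},{"offset":[-0.7,-3.75,-2.1],"rot":[0,0,0],"gripper":0},{"offset":[-0.7,-3.75,-2.1],"rot":[0,0,0],"gripper":0}]}}

```text
time_s: 30.7
eef_pos: [670.7, 23.9, 132.9]
ee_rot: [-0.0, 0.027, 1.0, 0.0]
force: [-1.0, 0.9, -0.2]
grip_width: 0.005
grip_force: 0.0
```

>>> {"op": "step_arm", "data": {"plan": [{"offset":[0,0,1.4],"rot":[0,0,0],"gripper":0},{"offset":[0,0,1.7],"rot":[0,0,0],"gripper":0},{"offset":[0,0,1.9],"rot":[0,0,0],"gripper":0},{"offset":[0,0,2.1],"rot":[0,0,0],"gripper":0},{"offset":[0,0,2.1],"rot":[0,0,0],"gripper":0},{"offset":[0,0,2.1],"rot":[0,0,0],"gripper":0}]}}

```text
time_s: 31.3
eef_pos: [670.8, 24.8, 112.3]
ee_rot: [-0.0, 0.026, 1.0, 0.0]
force: [-1.8, 1.8, 3.6]
grip_width: -0.0
grip_force: 1.6
```

>>> {"op": "step_arm", "data": {"plan": [{"offset":[0,0,-2],"rot":[0,0,0],"gripper":0},{"offset":[0,0,-6],"rot":[0,0,0],"gripper":0},{"offset":[6,-6,-13],"rot":[0,0,0],"gripper":0},{"offset":[12,-15,-15],"rot":[0,0,0],"gripper":0},{"offset":[12,-15,-15],"rot":[0,0,0],"gripper":0},{"offset":[12,-15,-15],"rot":[0,0,0],"gripper":0},{"offset":[12,-15,-15],"rot":[0,0,0],"gripper":0},{"offset":[12,-15,-15],"rot":[0,0,0],"gripper":0},{"offset":[12,-15,-15],"rot":[0,0,0],"gripper":0}]}}

```text
time_s: 32.2
eef_pos: [543.6, -118.7, 261.6]
ee_rot: [-0.0, 0.026, 1.0, 0.0]
force: [0.6, -0.1, 0.4]
grip_width: 0.002
grip_force: 0.0
```

```bash
python3 - <<'E'
from h import *
pose()
c=wcap(); racked(c); print(rods(c)); a=ortho(c,46,420,620,-420,-180,2.5); save("o18",a)
E
```

```text
t32.2 pos [ 543.6 -118.7  261.6] yaw 177.03 tilt [-0.0006  0.0006] F [ 0.6 -0.1  0.4] w0.002 g0.0 q6 -1.94
notch -69 1539 x -61.1..59.1 y -71.0 ztop 47.5
notch -23 1333 x -60.6..60.4 y -25.6 ztop 47.4
notch 23 1141 x -61.6..58.3 y 19.9 ztop 47.5
notch 69 965 x -62.2..57.7 y 65.4 ztop 47.4
[]
```

View pics/o18.png

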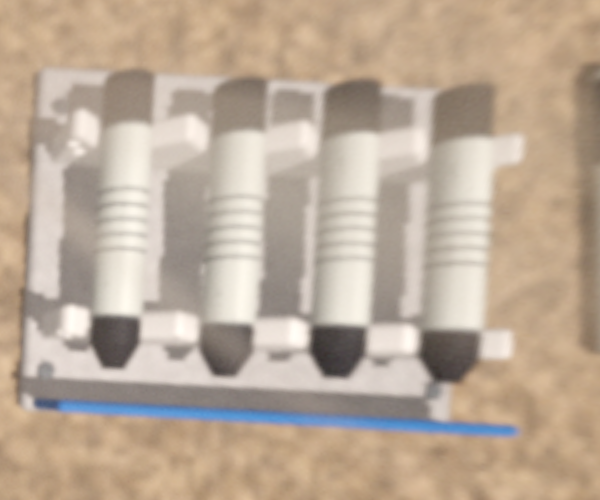

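All four chamfered ends, at about (115,350), (227,360), (338,360) and (450,365), point to the blue stop bar. The mat is empty, so I'm handing in.

```bash
python3 -c "
from rig import *
print(finish_job())"
```

```text
the job is handed in; nothing more can be done
None
```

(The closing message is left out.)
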